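Balance the rinsed filter intake tube on the drying ridge

TASK

The rinsed intake tube has been left tipped across the drying ridge with its heavy strainer end down on the bench. Feel for its balance point by sliding it along over the ridge, rather than picking it up off it and without pressing it hard onto the ridge, until it stays level on the ridge alone, lying squarely across it with both ends clear of the bench; then let go. Leave the bottles and other things around it where they are.

Things in the scene. Friction and masses are not known exactly. Their poses are not given: they have to be found in the camera images.
- stand: The drying stand, fixed to the bench: a blue drip plate, 140 (x) x 150 (y) x 6 mm, with a 12 mm high rim along its two edges that run along y, carrying one white ridge in its middle. The ridge runs along the stand's x axis, 110 mm long, 10 mm thick (along y), and its flat top is 50 mm above the bench. Origin on the bench under the middle of the ridge; z up.
- ridge_top (a point): Middle of the ridge's flat top, 50 mm above the bench; axes as the stand's.
- tube: Rigid green square intake tube, 24 x 24 mm, flat underside, 420 mm long along its y; x across, z out of its top; origin at mid-length on the underside. y -210 to -140: black strainer head 44 wide, 34 high, underside flush with the tube's. y 185 to 210: grey round nozzle, 18 mm in diameter. Between them it is plain and can be pinched across x.
- tube_mid (a point): Mid-length of the tube, half-way up its section (12 mm above the underside). Starts over the ridge, tube square across it, sloping 0.24 rad: head on the bench, nozzle up.
- strainer: The strainer head, fixed to the tube; origin 175 mm from the tube's middle along its -y, on the underside. Its load of media is unknown: the whole weighs 0.19 to 0.46 kg and balances somewhere 20 to 115 mm from the tube's middle towards the head, which cannot be seen.
- tube_head (a point): Outer end of the strainer head, on the tube's axis: 210 mm from tube_mid along the tube's -y, 12 mm above its underside.
- tube_tail (a point): Tip of the hose nozzle, on the tube's axis: 210 mm from tube_mid along the tube's +y, 12 mm above the line of its underside.
- dropper_a: Bystander: white dropper bottle with blue cap, 34 mm in diameter, 85 mm high; origin under its base.
- dropper_b: Bystander: a second bottle like dropper_a; origin under its base.
- amber: Bystander: amber bottle with yellow label, 48 mm in diameter, 125 mm high; origin under its base.
- beaker: Bystander: clear plastic cup, 84 mm in diameter, 90 mm high; origin under its base.
- tap: Bystander: black inline hose tap lying on the bench, 125 mm long along its y, 30 mm wide, 48 mm high; origin under its middle.
- needle_valve: Bystander: small brass valve, 40 mm wide, 42 mm high; origin under its base.
- jar: Bystander: white jar with black lid, 68 mm in diameter, 70 mm high; origin under its base.
There are look-alikes about, which are no part of the job. Of the things that look like the stand, the smallest one is meant.

How it is judged:
By the outcome, as a careful person would: the job done as asked, in the order asked, and still so for the second after the job is handed in, with the robot touching nothing.
It also fails if it takes over 64 s, if anything falls off the work surface, if the arm or the gripper's body presses on something with over 40 N, if the wrist force passes 120 N, or if a joint passes its speed limit or range.

ROBOT

A 6-joint arm with a two-finger parallel gripper is mounted at the origin on the work surface. World frame = base frame: x ahead of the robot, y to its left, z up, the work surface at z = 0. Lengths are in m, angles in rad, forces in N, time in s.
With the tool pointing down it reaches from about 0.275 to 1 m from the base axis. Payload 8.4 kg.
Tool frame: the origin (TCP) lies midway between the tips of the shut fingers; the grasp point (between the pads) lies 19 mm behind it (arm.grip_point_offset is the distance from the TCP to the grasp point, in m); z points along the fingers, y is the line along which they close (so a half turn about z gives the same grasp; the last joint's range is limited). The gripper opens to 85 mm and grips with 20 to 120 N. Pads are 22 mm wide; open, the fingers measure 114 mm over their backs; the gripper's body (76 mm by 85 mm) begins 54 mm behind the grasp point. The pads swing forward as they close: fully open they stand 13 mm farther back than shut.
Start: joints at [1.302, 0.353, 1.633, -0, 1.155, -0.002], TCP at [0.165, 0.603, 0.231] pointing down, gripper open.
Joint ranges: [-2.63, 2.63], [-0.92, 2.1], [0.06, 2.66], [-1.3, 4.44], [0, 2.69], [-3.02, 3.02]. Speed limits (rad/s): [2.22, 2.22, 2.79, 3.14, 3.14, 3.14].

INTERFACE

Orientations are given as a rotation vector (axis times angle).
In Python, from station import status, snapshot, camera_model, workorder, spot_in, place_of, arm gives the robot as it stands.
- The arm moves only by the tool drive_tool, never from a script. Its argument "targets" is a list that holds one entry, the list of rows, each a list of 7 numbers: the shift along the tool's x, y, z in m, then the turn, a rotation vector about the tool's x, y, z in rad, then the opening, from -1 (shut) to 1 (fully open). In form: [[[dx, dy, dz, ax, ay, az, grip], ...]]. A call has 1 to 20 rows; each row shifts and turns the commanded pose from where the row before left it, along the tool's axes as they then stand; what a row does not reach is not made up. A row lasts 1/8 s, in which the tool goes at most 62.5 mm and 10.7 degrees, less where a joint would pass 70% of its speed; a pose out of reach is approached as far as the arm can. A call is refused whole if a number of a shift passes 0.0625 or a number of a turn 0.188, either way. A call with a gripper value outside its range is refused whole. The fingers move at their own pace and stop on an object; "newtons" is the grip in N (left out, the last holds). Time passes only in rows, so rows that do not move let the fingers close. It gives the time, the measured TCP pose, the force, the opening and the grip force at its end, in the units of the state.
- status.read_state(): the state, without advancing time (a new reading comes with each control period).
- snapshot(name): name is "scene" or "top" or "wrist"; returns the picture (384x512x3 uint8, red, green, blue); there is no depth.
- camera_model(name): a dict with "intrinsics" (3x3 intrinsics, pixels), "extrinsics" (4x4, takes a point from camera to world coordinates). Camera axes: x right, y up, looking along -z (the intrinsics and any distortion apply to the point x, -y, -z); pixel columns grow to the right and rows downward; lengths in m; the calibration is good to about 2 mm. A picture is of the moment at which its call begins: read the wrist's pose just before it. camera_model takes no time and is no camera call; for the wrist camera it gives the pose at the moment of the call.
- workorder.finish_job(): hands the job in; it is judged then, once.
Trained networks look in the newest picture that a camera, given by its name, has taken for a name from the list of things; names that differ only in an ending like _2 or _b are one class to them, and where a whole thing is asked for, a point or a joint stands for the part that bears it (a point fixed in the world has none). Each returns a list of dicts, best first, with "score" (0 to 1); they miss things now and then, are a little off and sometimes report something else, mostly with a low value. They report only what shows in the picture. A call takes as long as a camera call. They do not tell look-alikes from the thing itself.
- spot_in(target, camera): "point" ([x, y, z] in m, in world coordinates, good to about 4 mm: the middle of the surface that is visible of it).
- place_of(target, camera): "point" ([x, y, z] in m, in world coordinates, good to about 4 mm: a listed point, or the origin of a listed thing).
The state is a dict: "t": time; "q": joint angles; "joint_vel": joint speeds; "joint_efforts": joint torques, N m; "tool_pos": TCP position; "tool_rot": TCP orientation; "ft_force": force on the tool from outside, world axes, zero at the start; "moment": the same for the moment, N m; "finger_gap": opening from 0.0 (shut) to 1.0 (fully open); "gripper_force": force on a finger pad.
Only numpy, scipy, OpenCV 4.12 (cv2) and the standard library are available. Lean on these libraries where they do the work, as an engineer would, in place of code of your own. Each camera call takes 0.05 s, during which the arm holds its last target. There are 200 camera calls.

## Working session

There is one attempt and no reset: what is moved stays moved. The work goes in short steps, Python scripts to look and compute and a tool call to move; the robot and the scene stay as the last step left them, time stands still between calls to the robot, and variables do not carry over. Pictures are saved under pics/ and viewed, at most 10 in all, crops included, and the job is handed in when it is done.

Besides the shell and the picture viewer there is one more tool, called by a JSON object that holds its "api" and its "payload". drive_tool: Moves the arm, as the interface text tells. Its arguments: {"type":"object","properties":{"targets":{"type":"array"},"newtons":{"type":"number"}},"required":["targets"]}

```bash
mkdir -p pics; python3 - <<'E'
from station import *
import cv2,numpy as np
s=status.read_state();print(s['t'],s['tool_pos'],s['tool_rot'],s['finger_gap'])
for c in("scene","top"):
    im=snapshot(c);cv2.imwrite(f"pics/{c}0.png",im[:,:,::-1])
    m=camera_model(c);K=np.array(m["intrinsics"]);E=np.array(m["extrinsics"]);print(c,{k:v for k,v in m.items() if k not in("intrinsics","extrinsics")})
    def px(p):
        q=np.linalg.inv(E)@np.r_[p,1];q=np.array([q[0],-q[1],-q[2]]);u=K@q;return (u[:2]/u[2]).round().tolist()
    for n in("stand","ridge_top","tube_mid","tube_head","tube_tail"):
        for d in place_of(n,c)[:4]:print(c,n,np.round(d["point"],4),round(d["score"],2),px(d["point"]))
E
```

```text
0.0 [0.16465035 0.60241168 0.23054144] [-4.17812834e-01 -3.11348602e+00  2.23297843e-03] 0.9983390767742608
scene {}
scene stand [ 0.4359 -0.4634 -0.0029] 0.78 [146.0, 144.0]
scene stand [ 0.5639 -0.0785 -0.0041] 0.77 [264.0, 205.0]
scene stand [0.3742 0.3225 0.0015] 0.64 [418.0, 172.0]
scene ridge_top [0.3782 0.3201 0.0657] 0.8 [424.0, 160.0]
scene ridge_top [ 0.5675 -0.0752  0.0494] 0.75 [265.0, 196.0]
scene ridge_top [ 0.4336 -0.4639  0.0662] 0.66 [140.0, 129.0]
scene tube_mid [ 0.5638 -0.0859  0.0613] 0.78 [262.0, 192.0]
scene tube_head [ 0.5574 -0.287   0.0086] 0.95 [190.0, 187.0]
scene tube_tail [0.5681 0.1274 0.1116] 0.61 [348.0, 198.0]
top {}
top stand [3.791e-01 3.211e-01 3.000e-04] 0.9 [138.0, 256.0]
top stand [ 0.5609 -0.0752  0.0012] 0.86 [261.0, 198.0]
top stand [ 0.4323 -0.4579 -0.0036] 0.67 [381.0, 236.0]
top ridge_top [ 0.4335 -0.4646  0.0638] 0.95 [391.0, 236.0]
top ridge_top [ 0.567  -0.0731  0.0525] 0.66 [261.0, 194.0]
top ridge_top [0.3752 0.3247 0.0653] 0.6 [130.0, 259.0]
top tube_mid [ 0.5648 -0.0852  0.0612] 0.85 [265.0, 195.0]
top tube_head [ 0.55   -0.2824  0.0141] 0.67 [326.0, 200.0]
top tube_tail [0.5722 0.122  0.111 ] 0.9 [194.0, 192.0]
```

```bash
python3 -c "
import cv2,numpy as np
a=cv2.imread('pics/scene0.png');b=cv2.imread('pics/top0.png')
cv2.imwrite('pics/both.png',cv2.resize(np.vstack([a,b]),(400,600)) if 0 else np.hstack([cv2.resize(a,(400,300)),cv2.resize(b,(400,300))]))"
```

```text
(no output)
```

View pics/top0.png

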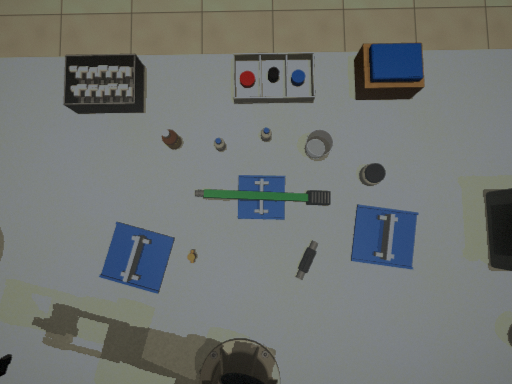

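View pics/scene0.png

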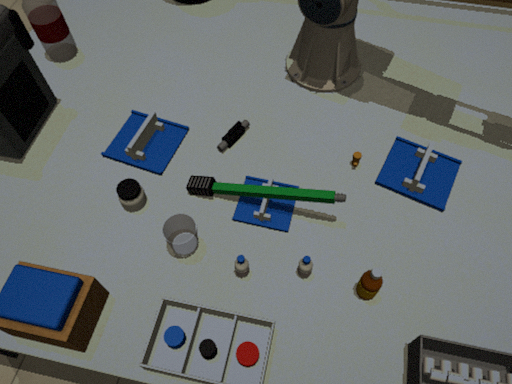

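Three stand-like things in the top picture: (138,256), (261,198) and (385,236). The middle one, at (261,198), carries the green tube and looks smallest (48 px against about 62 px wide), so it fits. I'll confirm it in a crop and fit the tube line.

```bash
cat > h.py <<'E'
from station import *
import cv2,numpy as np
from scipy.spatial.transform import Rotation as R
def cam(c):
    m=camera_model(c);return np.array(m["intrinsics"]),np.array(m["extrinsics"])
def ray(c,uv):
    K,E=cam(c);d=np.linalg.inv(K)@np.r_[uv,1];return E[:3,3],E[:3,:3]@np.array([d[0],-d[1],-d[2]])
def hit(c,uv,n,p0):
    o,d=ray(c,uv);return o+d*(np.dot(n,p0-o)/np.dot(n,d))
def tubefit(c,im,slope,mid):
    "top-face green line -> points on the sloped top plane"
    hsv=cv2.cvtColor(im,cv2.COLOR_RGB2HSV);m=cv2.inRange(hsv,(45,90,40),(75,255,255))
    n=np.array([0,-np.sin(slope),np.cos(slope)]);p0=mid+.012*n
    ys,xs=np.nonzero(m);P=np.array([hit(c,(u,v),n,p0) for u,v in zip(xs,ys)])
    k=(abs(P[:,0]-mid[0])<.04);P=P[k];f=np.polyfit(P[:,1],P[:,0],1);return f,P
E
python3 - <<'E'
from h import *
im=cv2.imread("pics/top0.png")[:,:,::-1].copy()
cv2.imwrite("pics/crop.png",cv2.resize(im[140:300,90:430],None,fx=2.3,fy=2.3,interpolation=cv2.INTER_CUBIC)[:,:,::-1])
mid=np.array([.5645,-.0855,.0612])
f,P=tubefit("top",im,.24,mid);print("line x=",f,"at mid",np.polyval(f,-.0855),"y range",P[:,1].min(),P[:,1].max(),len(P))
hsv=cv2.cvtColor(im,cv2.COLOR_RGB2HSV);b=cv2.inRange(hsv,(100,120,60),(125,255,255))
for c,*_ in [(0,)]:
    cs,_=cv2.findContours(b,cv2.RETR_EXTERNAL,cv2.CHAIN_APPROX_NONE)
    for x in cs:
        if cv2.contourArea(x)>300:
            (u,v),wh,a=cv2.minAreaRect(x);print((u,v),wh,a,hit("top",(u,v),np.array([0,0,1.]),np.array([0,0,.006])))
E
```

```text
line x= [0.03384019 0.56462461] at mid 0.5617312696902405 y range -0.21791320008155168 0.09272070379988799 805
(136.17922973632812, 257.12261962890625) (61.125450134277344, 57.5540657043457) 15.945395469665527 [0.37667512 0.32451992 0.006     ]
(384.00006103515625, 236.50003051757812) (61.397193908691406, 56.80790710449219) 7.125016689300537 [ 0.4310307  -0.46303058  0.006     ]
(260.5, 209.0) (18.0, 45.0) 90.0 [ 0.52385984 -0.07253072  0.006     ]
(261.5, 183.5) (15.0, 45.0) 90.0 [ 0.60603815 -0.07701779  0.006     ]
(396.49957275390625, 60.9857292175293) (35.356998443603516, 50.35087966918945) 88.36341857910156 [ 1.0082626  -0.53100587  0.006     ]
```

View pics/crop.png

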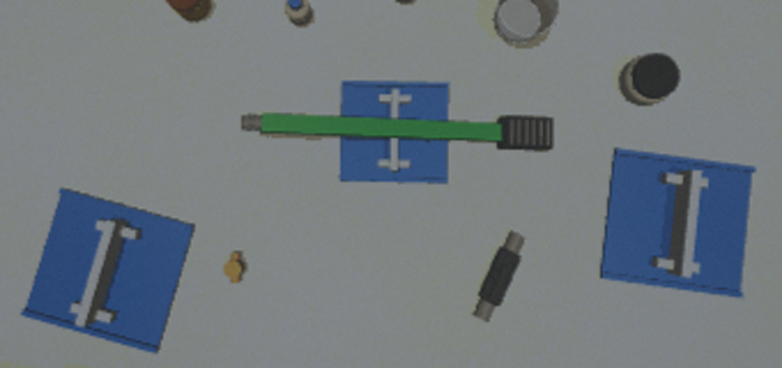

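The crop confirms that the middle stand, at (395,130) in the crop, is the smallest, with the tube across it. Moving.

{"api": "drive_tool", "payload": {"targets": [[[0,0,0,0,0,0.1675,1],[0,0,0,0,0,0.1675,1],[0,0,0,0,0,0.1675,1],[0,0,0,0,0,0.1675,1],[0,0,0,0,0,0.1675,1],[0,0,0,0,0,0.1675,1],[0,0,0,0,0,0.1675,1],[0,0,0,0,0,0.1675,1],[-0.0383,0.0264,0,0,0,0,1],[-0.0383,0.0264,0,0,0,0,1],[-0.0383,0.0264,0,0,0,0,1],[-0.0383,0.0264,0,0,0,0,1],[-0.0383,0.0264,0,0,0,0,1],[-0.0383,0.0264,0,0,0,0,1],[-0.0383,0.0264,0,0,0,0,1],[-0.0383,0.0264,0,0,0,0,1],[-0.0383,0.0264,0,0,0,0,1],[-0.0383,0.0264,0,0,0,0,1],[-0.0383,0.0264,0,0,0,0,1],[-0.0383,0.0264,0,0,0,0,1]]]}}

```text
t: 3.1
tool_pos: [0.4656, 0.1308, 0.2316]
tool_rot: [2.261, 2.181, 0.001]
ft_force: [1.0, 0.7, 0.5]
finger_gap: 1.0
gripper_force: 0.0
```

{"api": "drive_tool", "payload": {"targets": [[[-0.0383,0.0264,0,0,0,0,1],[-0.0383,0.0264,0,0,0,0,1],[-0.0383,0.0264,0,0,0,0,1],[-0.0383,0.0264,0,0,0,0,1],[0,0,0,0,0.12,0,1],[0,0,0,0,0.12,0,1],[0,0,0,0,0,0,1],[0,0,0,0,0,0,1]]]}}

```text
t: 4.1
tool_pos: [0.5648, -0.0248, 0.2313]
tool_rot: [-2.135, -2.058, -0.255]
ft_force: [0.8, -0.1, 1.3]
finger_gap: 0.998
gripper_force: 0.0
```

```bash
cat >> h.py <<'E'
def st():
    s=status.read_state();r=R.from_rotvec(s['tool_rot']).as_matrix()
    print("t %.2f"%s['t'],"p",np.round(s['tool_pos'],4),"x",np.round(r[:,0],3),"z",np.round(r[:,2],3),"F",np.round(s['ft_force'],2),"M",np.round(s['moment'],3),"gap %.3f"%s['finger_gap'],"gf",np.round(s['gripper_force'],1));return s,r
E
python3 - <<'E'
from h import *
s,r=st();w=snapshot("wrist");cv2.imwrite("pics/w1.png",w[:,:,::-1])
st()
for c in("wrist","top","scene"):
    if c!="wrist":snapshot(c)
    for n in("tube_mid","tube_tail","ridge_top"):
        for d in place_of(n,c)[:2]:print(c,n,np.round(d["point"],4),round(d["score"],2))
print(np.round(r.T@(np.array([.566,-.0245,.0535])-s['tool_pos']),4))
E
```

```text
t 4.10 p [ 0.5648 -0.0248  0.2313] x [0.035 0.971 0.236] z [ 0.008  0.236 -0.972] F [ 0.75 -0.1   1.35] M [-0.058  0.005 -0.005] gap 0.998 gf 0.0
t 4.15 p [ 0.5648 -0.0243  0.2314] x [0.034 0.971 0.236] z [ 0.008  0.236 -0.972] F [0.85 0.07 0.2 ] M [-0.065  0.016 -0.059] gap 1.002 gf 0.0
wrist tube_mid [ 0.563  -0.0799  0.06  ] 0.67
wrist tube_tail [0.5738 0.1227 0.1126] 0.77
wrist tube_tail [ 0.5592 -0.0806  0.0526] 0.33
wrist ridge_top [ 0.5593 -0.0725  0.0499] 0.82
top ridge_top [ 0.4331 -0.4618  0.0621] 0.87
top ridge_top [0.3763 0.3221 0.0658] 0.87
scene tube_mid [ 0.5604 -0.0806  0.0618] 0.81
scene tube_tail [0.5662 0.1224 0.1101] 0.68
scene ridge_top [ 0.5652 -0.0745  0.0477] 0.83
scene ridge_top [0.376  0.3182 0.0626] 0.69
[-0.0416  0.0012  0.1729]
```

View pics/w1.png

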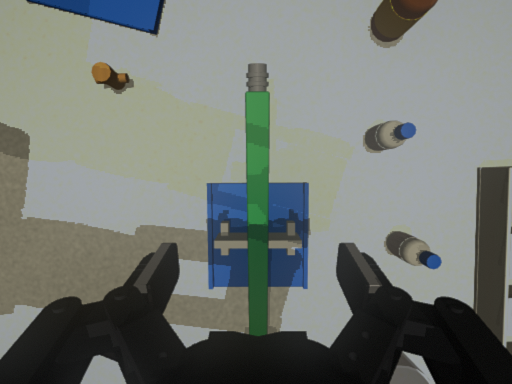

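The wrist view shows the tube (column 258) centred between the fingertips (178 and 337) and parallel to the tool x axis. The stand's ridge is at row 243. Descending.

{"api": "drive_tool", "payload": {"targets": [[[-0.021,0.0005,0,0,0,0,1],[-0.021,0,0,0,0,0,1],[0,0,0.04,0,0,0,1],[0,0,0.04,0,0,0,1],[0,0,0.04,0,0,0,1],[0,0,0.03,0,0,0,1],[0,0,0.015,0,0,0,1],[0,0,0.007,0,0,0,1],[0,0,0,0,0,0,1],[0,0,0,0,0,0,1]]]}}

```text
t: 5.95
tool_pos: [0.5661, -0.025, 0.0552]
tool_rot: [-2.134, -2.059, -0.259]
ft_force: [0.5, 0.4, -0.6]
finger_gap: 1.001
gripper_force: 0.0
```

```bash
cat >> h.py <<'E'
def ft(n=14):
    F=[];M=[]
    for _ in range(n):
        snapshot("wrist");s=status.read_state();F.append(s['ft_force']);M.append(s['moment'])
    F=np.array(F);M=np.array(M);print("avgF",F.mean(0).round(2),"sd",F.std(0).round(2),"avgM",M.mean(0).round(4),"sd",M.std(0).round(3));return F.mean(0),M.mean(0)
E
python3 -c "
from h import *
st();ft()"
```

```text
t 5.95 p [ 0.5661 -0.025   0.0552] x [0.035 0.971 0.237] z [ 0.01   0.237 -0.971] F [ 0.49  0.4  -0.56] M [-0.128  0.02   0.006] gap 1.001 gf 0.0
avgF [0.05 0.01 0.06] sd [0.39 0.46 0.38] avgM [-0.1204  0.0041 -0.0085] sd [0.025 0.033 0.024]
```

{"api": "drive_tool", "payload": {"targets": [[[0,0,0,0,0,0,-1],[0,0,0,0,0,0,-1],[0,0,0,0,0,0,-1],[0,0,0,0,0,0,-1],[0,0,0,0,0,0,-1],[0,0,0,0,0,0,-1],[0,0,0,0,0,0,-1],[0,0,0,0,0,0,-1]]], "newtons": 40}}

```text
t: 7.65
tool_pos: [0.5653, -0.0247, 0.0542]
tool_rot: [-2.133, -2.058, -0.257]
ft_force: [-0.1, -1.1, 1.4]
finger_gap: 0.271
gripper_force: 44.7
```

```bash
python3 -c "
from h import *
st();ft();w=snapshot('wrist');cv2.imwrite('pics/w2.png',w[:,:,::-1])"
```

```text
t 7.65 p [ 0.5653 -0.0247  0.0542] x [0.035 0.971 0.238] z [ 0.009  0.238 -0.971] F [-0.13 -1.14  1.39] M [-0.205  0.053  0.019] gap 0.271 gf 44.7
avgF [-0.38 -1.1   1.49] sd [0.66 0.42 0.56] avgM [-0.2415  0.0791  0.0109] sd [0.041 0.028 0.031]
```

{"api": "drive_tool", "payload": {"targets": [[[-0.0003,0,0.0016,0,-0.03,0,-1],[-0.0003,0,0.0016,0,-0.03,0,-1],[-0.0003,0,0.0016,0,-0.03,0,-1],[-0.0003,0,0.0016,0,-0.03,0,-1],[0,0,0,0,0,0,-1],[0,0,0,0,0,0,-1]]]}}

```text
t: 9.15
tool_pos: [0.5654, -0.0244, 0.0478]
tool_rot: [-2.199, -2.121, -0.133]
ft_force: [-0.4, 0.6, 2.0]
finger_gap: 0.274
gripper_force: 44.7
```

```bash
python3 -c "
from h import *
st();ft(8)"
```

```text
t 9.15 p [ 0.5654 -0.0244  0.0478] x [0.036 0.992 0.121] z [ 0.004  0.121 -0.993] F [-0.45  0.62  1.98] M [ 0.199 -0.003  0.048] gap 0.274 gf 44.7
avgF [0.25 1.8  2.29] sd [0.36 0.47 0.58] avgM [ 0.3862 -0.0345 -0.0111] sd [0.073 0.027 0.042]
```

{"api": "drive_tool", "payload": {"targets": [[[-0.0003,0,0.0015,0,-0.03,0,-1],[-0.0003,0,0.0015,0,-0.03,0,-1],[-0.0003,0,0.0015,0,-0.03,0,-1],[-0.0003,0,0.0015,0,-0.03,0,-1],[0,0,0,0,0,0,-1],[0,0,0,0,0,0,-1]]]}}

```text
t: 10.3
tool_pos: [0.5651, -0.0253, 0.0415]
tool_rot: [-2.261, -2.18, -0.0]
ft_force: [-0.8, 0.4, -2.8]
finger_gap: 0.273
gripper_force: 44.3
```

```bash
python3 -c "
from h import *
st();ft(10);st();snapshot('scene')
for c in ('scene','top'):
    im=snapshot(c)
    for n in ('tube_head','tube_tail','tube_mid'):
        for d in place_of(n,c)[:1]:print(c,n,np.round(d['point'],4),round(d['score'],2))
"
```

```text
t 10.30 p [ 0.5651 -0.0253  0.0415] x [0.036 0.999 0.001] z [-0.001  0.001 -1.   ] F [-0.8   0.41 -2.84] M [ 0.355 -0.033 -0.002] gap 0.273 gf 44.3
avgF [ 0.03  0.01 -2.54] sd [0.5  0.36 0.4 ] avgM [ 0.3542 -0.0073 -0.0144] sd [0.034 0.025 0.03 ]
t 10.80 p [ 0.5653 -0.0254  0.0416] x [0.036 0.999 0.   ] z [-0.  0. -1.] F [-0.81  0.24 -2.73] M [ 0.279  0.01  -0.014] gap 0.271 gf 44.2
scene tube_head [ 0.5585 -0.2877  0.058 ] 0.55
scene tube_tail [0.5674 0.1312 0.0607] 0.59
scene tube_mid [ 0.56   -0.0829  0.0665] 0.56
top tube_head [ 0.5509 -0.2859  0.0636] 0.69
top tube_tail [0.5703 0.1329 0.0599] 0.84
top tube_mid [ 0.5641 -0.0821  0.0618] 0.82
```

{"api": "drive_tool", "payload": {"targets": [[[0,0,0.0005,0,0,0,-1],[0.004,0,0,0,0,0,-1],[0.004,0,0,0,0,0,-1],[0.004,0,0,0,0,0,-1],[0.004,0,0,0,0,0,-1],[0.004,0,0,0,0,0,-1],[0.004,0,0,0,0,0,-1],[0.004,0,0,0,0,0,-1],[0.004,0,0,0,0,0,-1],[0,0,0,0,0,0,-1]]]}}

```text
t: 12.5
tool_pos: [0.5665, 0.0073, 0.0412]
tool_rot: [-2.261, -2.181, -0.001]
ft_force: [-1.2, 2.4, 1.5]
finger_gap: 0.274
gripper_force: 44.6
```

```bash
python3 -c "
from h import *
st();ft(10);st()"
```

```text
t 12.50 p [0.5665 0.0073 0.0412] x [0.036 0.999 0.001] z [ 0.     0.001 -1.   ] F [-1.2   2.37  1.48] M [ 0.379 -0.049 -0.006] gap 0.274 gf 44.6
avgF [-0.2   2.05  1.88] sd [0.53 0.39 0.4 ] avgM [ 0.3118 -0.035  -0.0137] sd [0.028 0.036 0.031]
t 13.00 p [0.5666 0.0066 0.0412] x [0.036 0.999 0.   ] z [ 0.  0. -1.] F [0.56 1.37 1.72] M [ 0.345 -0.04  -0.014] gap 0.275 gf 44.6
```

{"api": "drive_tool", "payload": {"targets": [[[0,0,-0.0003,0,0,0,-1],[0.003,0,0,0,0,0,-1],[0.003,0,0,0,0,0,-1],[0.003,0,0,0,0,0,-1],[0.003,0,0,0,0,0,-1],[0.003,0,0,0,0,0,-1],[0.002,0,0,0,0,0,-1],[0.001,0,0,0,0,0,-1],[0.0005,0,0,0,0,0,-1],[0,0,0,0,0,0,-1],[0,0,0,0,0,0,-1]]]}}

```text
t: 14.38
tool_pos: [0.5671, 0.0252, 0.0415]
tool_rot: [-2.261, -2.181, -0.0]
ft_force: [-1.0, 0.3, -0.3]
finger_gap: 0.274
gripper_force: 44.4
```

```bash
cat >> h.py <<'E'
def mr(n=14,ry=-.0745,H0=.164):
    s,_=st();F,M=ft(n);p=status.read_state()['tool_pos']
    m=M[0]+(p[1]-ry)*F[2]-(p[2]+H0-.05)*F[1];print("p",np.round(p,4),"M_ridge",round(m,4));return m
E
python3 -c "
from h import *
mr()"
```

```text
t 14.38 p [0.5671 0.0252 0.0415] x [0.036 0.999 0.   ] z [ 0.  0. -1.] F [-1.    0.32 -0.28] M [ 0.318  0.025 -0.018] gap 0.274 gf 44.4
avgF [-0.38  0.61 -1.16] sd [0.58 0.48 0.43] avgM [ 0.3038  0.0031 -0.0139] sd [0.029 0.03  0.016]
p [0.5671 0.0251 0.0414] M_ridge 0.0934
```

{"api": "drive_tool", "payload": {"targets": [[[0.003,0,0,0,0,0,-1],[0.003,0,0,0,0,0,-1],[0.003,0,0,0,0,0,-1],[0.003,0,0,0,0,0,-1],[0.003,0,0,0,0,0,-1],[0.003,0,0,0,0,0,-1],[0.003,0,0,0,0,0,-1],[0.003,0,0,0,0,0,-1],[0.002,0,0,0,0,0,-1],[0.001,0,0,0,0,0,-1],[0.0005,0,0,0,0,0,-1],[0,0,0,0,0,0,-1],[0,0,0,0,0,0,-1]]]}}

```text
t: 16.7
tool_pos: [0.5681, 0.0527, 0.0415]
tool_rot: [-2.261, -2.181, -0.0]
ft_force: [0.4, 0.8, -1.9]
finger_gap: 0.273
gripper_force: 44.3
```

```bash
python3 -c "
from h import *
mr(20)"
```

```text
t 16.70 p [0.5681 0.0527 0.0415] x [0.036 0.999 0.   ] z [ 0.  0. -1.] F [ 0.36  0.84 -1.87] M [ 0.21   0.012 -0.025] gap 0.273 gf 44.3
avgF [-0.23  0.89 -1.11] sd [0.62 0.53 0.52] avgM [ 0.2615 -0.0101 -0.0026] sd [0.029 0.017 0.028]
p [0.5682 0.0526 0.0415] M_ridge -0.0174
```

{"api": "drive_tool", "payload": {"targets": [[[0.0001,0,0.0001,0,0,0,-1],[0,0,0,0,0,0,-1],[0,0,0,0,0,0,-1],[0,0,0,0,0,0,-1]]]}}

```text
t: 18.2
tool_pos: [0.5682, 0.0526, 0.0414]
tool_rot: [2.261, 2.181, -0.0]
ft_force: [-0.9, 0.0, -0.5]
finger_gap: 0.276
gripper_force: 44.3
```

```bash
python3 -c "
from h import *
mr(25)"
```

```text
t 18.20 p [0.5682 0.0526 0.0414] x [ 0.036  0.999 -0.   ] z [ 0. -0. -1.] F [-0.92  0.02 -0.53] M [ 0.059 -0.038 -0.033] gap 0.276 gf 44.3
avgF [-0.03 -0.94 -0.82] sd [0.41 0.52 0.41] avgM [-0.0324 -0.0178  0.0121] sd [0.029 0.032 0.03 ]
p [0.5682 0.0527 0.0414] M_ridge 0.0096
```

{"api": "drive_tool", "payload": {"targets": [[[-0.001,0,0,0,0,0,-1],[-0.001,0,0,0,0,0,-1],[0,0,0,0,0,0,-1],[0,0,0,0,0,0,-1],[0,0,0,0,0,0,-0.3],[0,0,0,0,0,0,-0.3],[0,0,0,0,0,0,-0.3],[0,0,0,0,0,0,-0.3]]], "newtons": 20}}

```text
t: 20.45
tool_pos: [0.5681, 0.0507, 0.0414]
tool_rot: [2.261, 2.181, -0.0]
ft_force: [0.0, -0.4, -0.3]
finger_gap: 0.352
gripper_force: 0.0
```

```bash
python3 -c "
from h import *
st();im=snapshot('scene');cv2.imwrite('pics/s3.png',cv2.resize(im[130:260,150:390],None,fx=3,fy=3,interpolation=cv2.INTER_CUBIC)[:,:,::-1]);snapshot('top')
for c in ('scene','top'):
    for n in ('tube_head','tube_tail','tube_mid'):
        for d in place_of(n,c)[:1]:print(c,n,np.round(d['point'],4),round(d['score'],2))
st()
"
```

```text
t 20.45 p [0.5681 0.0507 0.0414] x [ 0.036  0.999 -0.   ] z [ 0. -0. -1.] F [ 0.03 -0.42 -0.27] M [-0.013 -0.037  0.   ] gap 0.352 gf 0.0
scene tube_head [ 0.5594 -0.2121  0.0575] 0.58
scene tube_tail [0.5757 0.2079 0.0602] 0.69
scene tube_mid [ 0.5655 -0.0031  0.0625] 0.8
top tube_head [ 0.555  -0.2088  0.0646] 0.63
top tube_mid [ 0.5669 -0.0061  0.0614] 0.73
t 20.85 p [0.5681 0.0507 0.0414] x [0.036 0.999 0.   ] z [ 0.  0. -1.] F [-0.81  0.13 -0.03] M [-0.043  0.023 -0.001] gap 0.354 gf 0.0
```

View pics/s3.png

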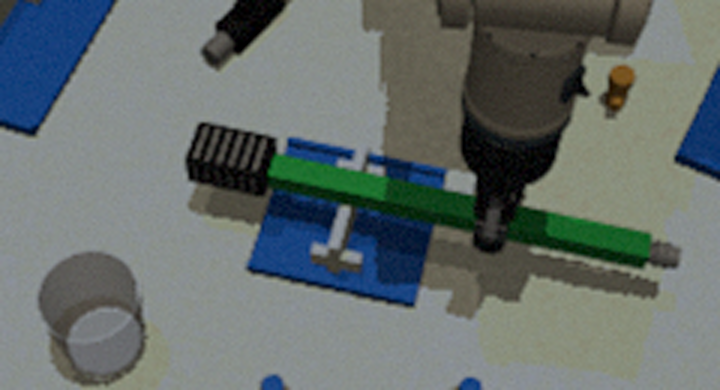

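The crop shows the tube level on the ridge alone, with the released fingers clear at about (490,220). Opening fully and withdrawing straight up.

{"api": "drive_tool", "payload": {"targets": [[[0,0,0,0,0,0,1],[0,0,0,0,0,0,1],[0,0,0,0,0,0,1],[0,0,0,0,0,0,1],[0,0,-0.01,0,0,0,1],[0,0,-0.02,0,0,0,1],[0,0,-0.03,0,0,0,1],[0,0,-0.04,0,0,0,1],[0,0,-0.04,0,0,0,1],[0,0,-0.03,0,0,0,1],[0,0,0,0,0,0,1],[0,0,0,0,0,0,1]]]}}

```text
t: 22.35
tool_pos: [0.5676, 0.0507, 0.211]
tool_rot: [-2.261, -2.181, 0.001]
ft_force: [-0.4, -0.3, 0.2]
finger_gap: 0.999
gripper_force: 0.0
```

```bash
python3 -c "
from h import *
st();im=snapshot('scene');a=im[130:260,150:390]
w=snapshot('wrist');t=snapshot('top')
for c in ('scene','top','wrist'):
    for n in ('tube_head','tube_tail','tube_mid'):
        for d in place_of(n,c)[:1]:print(c,n,np.round(d['point'],4),round(d['score'],2))
f,P=tubefit('top',t,0,np.array([.567,-.004,.062]));print(f)
b=cv2.resize(w,(520,390));cv2.imwrite('pics/s4.png',cv2.resize(np.hstack([cv2.resize(a,(720,390)),b]),(800,252))[:,:,::-1])
st()
"
```

```text
t 22.35 p [0.5676 0.0507 0.211 ] x [ 0.036  0.999 -0.   ] z [-0. -0. -1.] F [-0.37 -0.26  0.2 ] M [-0.034  0.037  0.005] gap 0.999 gf 0.0
scene tube_head [ 0.5577 -0.2131  0.056 ] 0.68
scene tube_tail [0.5707 0.2094 0.06  ] 0.72
scene tube_mid [0.5734 0.2094 0.0623] 0.74
top tube_head [ 0.556  -0.208   0.0625] 0.62
top tube_mid [ 0.5685 -0.0103  0.0644] 0.86
wrist tube_tail [0.576  0.207  0.0611] 0.68
wrist tube_mid [ 0.5624 -0.002   0.0633] 0.92
[0.02019261 0.56410895]
t 22.95 p [0.5681 0.0507 0.2113] x [ 0.036  0.999 -0.   ] z [-0.  0. -1.] F [-0.44  0.9   0.38] M [ 0.02  -0.012  0.028] gap 1.001 gf 0.0
```

View pics/s4.png

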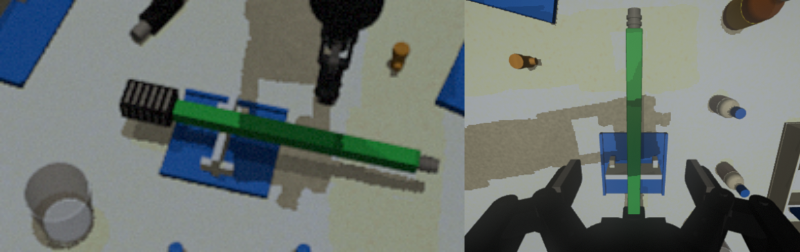

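The left panel shows the tube level with both ends clear, and the right (wrist) panel shows it squarely across the ridge at (634,165). The head and tail are both near z = 0.06 m, and nothing else has moved. Handing in.

```bash
python3 -c "
from station import *
print(workorder.finish_job())"
```

```text
the job is handed in; nothing more can be done
None
```

The tube was slid about 76 mm over the ridge of the smallest stand to its balance point and released. It stayed level and square with both ends clear of the bench in the last pictures, and the job was handed in at about 23 s.

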